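# Rinse the used foot-care things in the shower's rinse box

## Task

Rinse the used wash things (whichever of the bamboo brush, steel mirror, blue scoop and pumice stone are out on the shelf): open the rinse box, put them all in, shut the lid, then press the yellow spray pedal right down to its stop, hold it there for two seconds and let it come back up. Finally swing the lid fully open onto its stop again and leave it so, with the things lying in the box to dry. Never work the pedal unless the lid is shut, and leave the lilac bottle, the pill box and the cream jar where they are.

Things in the scene. Friction and masses are not known exactly. Their poses are not given: they have to be found in the camera images.
- rinse_box: Fixed grey open-topped box, outside 170 (x) by 280 (y) by 65 high, walls and floor 5 mm; origin under its centre, x points to its hinged far side, y along its length. An aqua lid covers it, hinged along the far top edge (box x = +85 mm, z = 65 mm).
- lid (a joint): Angle of the aqua lid (rad): 0 shut, 1.72 on its stop, leaning back a little past upright. It falls shut by itself below 1.57 and falls back onto its stop above.
- lid_bar (a point): Middle of the orange bar handle of the lid: a round bar 12 mm thick and 100 mm long, parallel to the box's y axis, 45 mm in front of the lid's front edge and joined to it by an arm at each end, so fingers can pass on both sides of it. 215 mm from the hinge line; with the lid shut its height is 69 mm.
- pedal (a joint): Angle of the yellow pedal (rad): 0 up at rest, 0.28 pressed to its stop. A spring lifts it again; about 6 N on the toe starts it and 12 N holds it down.
- pedal_toe (a point): Point on the top face of the yellow ribbed pedal plate (110 by 66 mm) where to press, on its centre line 22 mm from the raised toe edge and 88 mm from the heel hinge; about 56 mm high at rest, 32 mm when pressed. Moves with the pedal; x of the point points from toe to heel. The pedal stands on a fixed grey base 135 by 76 mm.
- brush: Bamboo foot brush without handle, a block 130 (x) by 40 (y) by 34 high, white bristles underneath; origin under its centre, x along its length. Grip across y at the middle. None if absent.
- mirror: Steel hand mirror lying flat, 12 mm thick, 134 long: disc of diameter 64 centred at x = +35 mm, dark handle 18 wide from x = -67 to +3 mm; origin at the underside's middle. Grip across y on the handle near x = -8 mm. None if absent.
- scoop: Blue plastic scoop 126 long: open-fronted bowl 60 by 50 by 34 high from x = +3 to +63 mm, straight handle 20 wide and 16 thick from x = -63 to +1 mm, its middle 22 mm high; origin at bowl-underside level at mid-length. Grip across y on the handle near x = -22 mm. None if absent.
- pumice: Grey pumice stone with a green plastic back, a block 95 (x) by 42 (y) by 33 high; origin under its centre. Grip across y at the middle. None if absent.
- lilac_bottle: Capped lilac bottle standing, diameter 62, 170 high; origin under its centre. Leave alone.
- pill_box: Clear plastic pill box 55 by 120 by 22 high; origin under its centre. Leave alone.
- cream_jar: White jar with blue cap, diameter 70, 70 high; origin under its centre. Leave alone.
Mind the look-alikes: they are no part of the job. Several things look just like the pumice: the one meant starts farthest from the robot's base. Several things look just like the mirror: the one meant starts farthest to the robot's right.

How it is judged:
On the way, in this order (a step that is already met when the one before it is completed fails the run):
1. the lid is opened onto its stop (value of joint lid above 1.62 rad), for 0.3 s.
2. all used things lie in the box and the lid is shut (x of brush in the frame of rinse_box between -0.085 and 0.085 m and y of brush in the frame of rinse_box between -0.14 and 0.14 m and z of brush in the frame of rinse_box between 0 and 0.055 m and x of mirror in the frame of rinse_box between -0.085 and 0.085 m and y of mirror in the frame of rinse_box between -0.14 and 0.14 m and z of mirror in the frame of rinse_box between 0 and 0.055 m and x of scoop in the frame of rinse_box between -0.085 and 0.085 m and y of scoop in the frame of rinse_box between -0.14 and 0.14 m and z of scoop in the frame of rinse_box between 0 and 0.055 m and x of pumice in the frame of rinse_box between -0.085 and 0.085 m and y of pumice in the frame of rinse_box between -0.14 and 0.14 m and z of pumice in the frame of rinse_box between 0 and 0.055 m and value of joint lid below 0.05 rad), for 0.3 s.
3. with the lid shut, the pedal is held down at its stop (all of step 2 and value of joint pedal above 0.25 rad), for 1.2 s.
4. the pedal has come back up and the lid is open on its stop (value of joint pedal below 0.05 rad and value of joint lid above 1.62 rad), for 0.2 s.
At the end, for the whole second after the job is handed in: Lid above 1.62 rad (on its stop), pedal below 0.05 rad (up), every used thing that is present at rest with its origin within the box's outline and less than 55 mm above the box's underside (all of step 4 and x of brush in the frame of rinse_box between -0.085 and 0.085 m and y of brush in the frame of rinse_box between -0.14 and 0.14 m and z of brush in the frame of rinse_box between 0 and 0.055 m and x of mirror in the frame of rinse_box between -0.085 and 0.085 m and y of mirror in the frame of rinse_box between -0.14 and 0.14 m and z of mirror in the frame of rinse_box between 0 and 0.055 m and x of scoop in the frame of rinse_box between -0.085 and 0.085 m and y of scoop in the frame of rinse_box between -0.14 and 0.14 m and z of scoop in the frame of rinse_box between 0 and 0.055 m and x of pumice in the frame of rinse_box between -0.085 and 0.085 m and y of pumice in the frame of rinse_box between -0.14 and 0.14 m and z of pumice in the frame of rinse_box between 0 and 0.055 m and linear speed of each of brush, mirror, scoop, pumice below 0.05 m/s); the robot touches nothing.
It fails at once if the pedal is pressed while the lid is not shut (value of joint pedal above 0.15 rad and value of joint lid above 0.12 rad).
It fails at once if the lilac bottle is displaced by more than 40 mm or tipped (distance of lilac_bottle from where it was at the start of the episode above 0.04 m or angle between lilac_bottle's own z axis and vertical above 0.5 rad).
It fails at once if the pill box is displaced by more than 40 mm or tipped (distance of pill_box from where it was at the start of the episode above 0.04 m or angle between pill_box's own z axis and vertical above 0.5 rad).
It fails at once if the cream jar is displaced by more than 40 mm or tipped (distance of cream_jar from where it was at the start of the episode above 0.04 m or angle between cream_jar's own z axis and vertical above 0.5 rad).
Of brush, mirror, scoop, pumice only 2 to 3 are there at a start; the rules pass over those that are not, and their reading is None.
At some moment in a run one of brush, mirror, scoop, pumice may be knocked a few centimetres aside while the robot is not near it.
Once in a run the grip may slacken for a moment while it holds something.
It also fails if it takes over 210 s, if anything falls off the work surface, if the arm or the gripper's body presses on something with over 40 N, if the wrist force passes 120 N, or if a joint passes its speed limit or range.

## Robot

A 7-joint arm with a two-finger parallel gripper is mounted at the origin on the work surface. World frame = base frame: x ahead of the robot, y to its left, z up, the work surface at z = 0. Lengths are in m, angles in rad, forces in N, time in s.
With the tool pointing down it reaches from about 0.4 to 0.9 m from the base axis. Payload 5.6 kg.
Tool frame: the origin (TCP) lies midway between the tips of the shut fingers; the grasp point (between the pads) lies 19 mm behind it; z points along the fingers, y is the line along which they close (so a half turn about z gives the same grasp; the last joint's range is limited). The gripper opens to 92 mm and grips with 3 to 60 N. Pads are 20 mm wide; open, the fingers measure 128 mm over their backs; the gripper's body (75 mm by 189 mm) begins 69 mm behind the grasp point.
Start: joints at [-1.363, 0.468, -0.012, 1.603, 0.006, 1.071, -0.056], TCP at [0.161, 0.63, 0.215] pointing down, gripper open.
Joint ranges: [-2.53, 2.53], [-0.31, 2.02], [-1.57, 1.55], [0.28, 2.44], [-1.29, 4.43], [0.15, 1.84], [-2.92, 2.92]. Speed limits (rad/s): [2.57, 2.57, 3.14, 3.14, 3.14, 3.14, 3.14].

## Interface

Orientations are given as a 3x3 rotation matrix whose columns are the frame's x, y, z axes.
In Python, from station import env, effector, solver, viewer, workorder, search_frame, tip_of gives the robot as it stands. Calls block until the motion is done:
- env.reach(position, orientation): joint-space move of the TCP to a pose.
- env.movel(position, frame=None, rate=0.15): straight line of the TCP; frame=None keeps the orientation; rate is the mean speed in m/s.
- env.goto_joints(angles): joint-space move.
- effector.release() and effector.grasp(squeeze=None): open the fingers fully, or close them until they stop; squeeze is the grip in N (None keeps the last).
- env.pause(seconds).
- solver.inverse_kinematics(position, orientation): joint angles nearest the present ones, or None.
- env.sense(): the state.
- viewer.read_camera(name): name is "side" or "top"; returns (picture, depth): 420x560x3 uint8, red, green, blue; 420x560 float32, m along the optical axis (not along the pixel's ray), 0 where there is no reading.
- viewer.camera_info(name): a dict with "intrinsics" (3x3 intrinsics, pixels), "dist_coeffs" ([k1, k2, p1, p2, k3] as OpenCV has them; the pictures are not rectified), "eye" and "rotation" of the camera in the world. Camera axes: x right, y up, looking along -z (the intrinsics and any distortion apply to the point x, -y, -z); pixel columns grow to the right and rows downward; lengths in m; the calibration is good to about 2 mm. A picture is of the moment at which its call begins. camera_info takes no time and is no camera call.
A pose or a line that the arm cannot do raises env.PlanningError and nothing moves.
- workorder.finish_job(): hands the job in; it is judged then, once.
Trained networks look in the newest picture that a camera, given by its name, has taken for a name from the list of things; names that differ only in an ending like _2 or _b are one class to them, and where a whole thing is asked for, a point or a joint stands for the part that bears it (a point fixed in the world has none). Each returns a list of dicts, best first, with "score" (0 to 1); they miss things now and then, are a little off and sometimes report something else, mostly with a low value. They report only what shows in the picture. A call takes as long as a camera call. They do not tell look-alikes from the thing itself.
- search_frame(camera, name): "at" ([x, y, z] in m, in world coordinates, good to about 4 mm: the middle of the surface that is visible of it).
- tip_of(camera, name): "at" ([x, y, z] in m, in world coordinates, good to about 4 mm: a listed point, or the origin of a listed thing).
The state is a dict: "t": time; "joint_positions": joint angles; "joint_velocities": joint speeds; "tau": joint torques, N m; "ee_pos": TCP position; "tcp_rot": TCP orientation; "wrist_force": force on the tool from outside, world axes, zero at the start; "moment": the same for the moment, N m; "gripper_width": finger opening in m; "grasp_force": force on a finger pad.
Only numpy, scipy, OpenCV 4.12 (cv2) and the standard library are available. Lean on these libraries where they do the work, as an engineer would, in place of code of your own. Each camera call takes 0.05 s, during which the arm holds its last target. There are 200 camera calls.

## Working session

There is one attempt and no reset: what is moved stays moved. The work goes in short steps, each a Python script; the robot and the scene stay as the last script left them, time stands still between calls to the robot, and variables do not carry over. Pictures are saved under pics/ and viewed, at most 14 in all, crops included, and the job is handed in when it is done.

```bash
ls; mkdir -p pics; cat > h.py <<'E'
import numpy as np, cv2
from station import env, effector, solver, viewer, workorder, search_frame, tip_of
def snap(cam,fn=None):
    p,d=viewer.read_camera(cam)
    if fn: cv2.imwrite('pics/'+fn,cv2.cvtColor(p,cv2.COLOR_RGB2BGR))
    return p,d
def cloud(cam,d):
    c=viewer.camera_info(cam);K=np.array(c['intrinsics']);h,w=d.shape
    u,v=np.meshgrid(np.arange(w),np.arange(h))
    n=cv2.undistortPoints(np.stack([u,v],-1).reshape(-1,1,2).astype(float),K,np.array(c['dist_coeffs'])).reshape(h,w,2)
    P=np.stack([n[...,0]*d,-n[...,1]*d,-d],-1)
    return P@np.array(c['rotation']).T+np.array(c['eye'])
E
python3 - <<'E'
from h import *
for cam in('top','side'):
    p,d=snap(cam,cam+'0.png'); np.save(cam+'0.npy',cloud(cam,d)); print(cam,viewer.camera_info(cam)['eye'])
    for n in ['rinse_box','lid_bar','pedal_toe','brush','mirror','scoop','pumice','lilac_bottle','pill_box','cream_jar']:
        print(n,[(np.round(r['at'],3).tolist(),round(r['score'],2)) for r in tip_of(cam,n)])
s=env.sense();print(s['t'],s['gripper_width'],s['wrist_force'])
E
```

```text
pics
top [ 0.34604155 -0.04042821  1.35012951]
rinse_box [([0.53, -0.184, 0.002], 0.82)]
lid_bar [([0.446, -0.085, 0.068], 0.65)]
pedal_toe [([0.457, 0.342, 0.055], 0.63)]
brush [([0.637, 0.134, -0.002], 0.74)]
mirror [([0.243, 0.4, 0.001], 0.75), ([0.474, 0.233, 0.001], 0.73)]
scoop []
pumice [([0.319, 0.211, 0.004], 0.92), ([0.631, 0.236, 0.001], 0.87), ([0.394, 0.059, 0.002], 0.6)]
lilac_bottle [([0.669, 0.435, -0.0], 0.98), ([0.441, -0.085, 0.068], 0.37)]
pill_box []
cream_jar [([0.503, -0.556, -0.0], 0.61), ([0.628, 0.238, -0.002], 0.37)]
side [-0.2542652  -0.83787968  0.94038521]
rinse_box [([0.532, -0.182, 0.002], 0.97)]
lid_bar [([0.446, -0.091, 0.064], 0.89)]
pedal_toe [([0.457, 0.335, 0.056], 0.58)]
brush [([0.64, 0.132, -0.002], 0.67)]
mirror [([0.244, 0.407, 0.005], 0.62), ([0.471, 0.236, 0.001], 0.53)]
scoop []
pumice [([0.628, 0.239, -0.005], 0.85), ([0.32, 0.213, 0.003], 0.84), ([0.395, 0.056, 0.003], 0.54)]
lilac_bottle [([0.667, 0.44, -0.001], 0.58), ([0.506, -0.552, -0.001], 0.56)]
pill_box [([0.786, 0.067, -0.0], 0.75)]
cream_jar [([0.505, -0.554, -0.001], 0.61)]
1.1 0.09148843285792148 [-0.80861884  0.11472919  1.14883274]
```

View pics/top0.png

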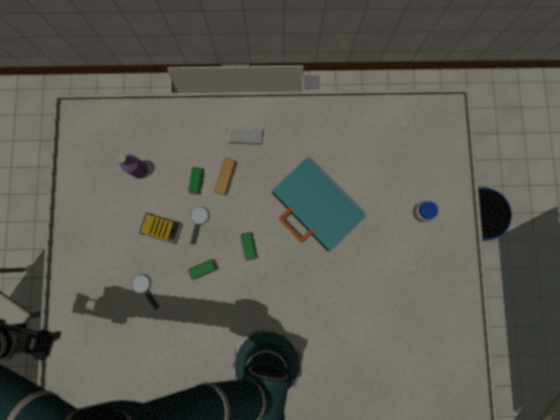

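View pics/side0.png

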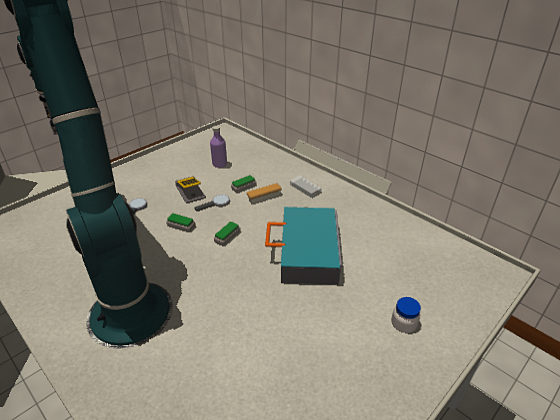

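Top view: the pumice look-alikes are at px (195,180), (248,246) and (202,269). The one farthest from the base is (195,180), at 0.67 m. The mirrors are at (200,215) and (142,284); the rightmost (lowest y) is (200,215). The brush is at (226,177) and there's no scoop. The box is at (318,204) with its bar at (296,226), and the pedal is at (160,227). I'll measure the orientations next and check the choice in a crop.

```bash
cat >> h.py <<'E'
def blob(P,m,seed,rad):
    """minAreaRect (world xy) of the points of mask m near seed: centre, long, short, yaw of long axis, z median"""
    k=m&(np.hypot(P[...,0]-seed[0],P[...,1]-seed[1])<rad)
    q=P[k]; (c,(a,b),t)=cv2.minAreaRect((q[:,:2]*1000).astype(np.float32))
    t=np.radians(t)
    if a<b: a,b,t=b,a,t+np.pi/2
    return np.round(np.array(c)/1000,4),round(a),round(b),round((t+np.pi/2)%np.pi-np.pi/2,3),round(float(np.median(q[:,2])),4),len(q)
E
python3 - <<'E'
from h import *
p=cv2.imread('pics/top0.png'); P=np.load('top0.npy')
hsv=cv2.cvtColor(p,cv2.COLOR_BGR2HSV); z=P[...,2]
print('table z',np.median(z[300:400,330:450]))
aqua=(abs(hsv[...,0].astype(int)-90)<10)&(hsv[...,1]>100)&(z>.05)&(z<.09)
print('lid',blob(P,aqua,(.53,-.184),.2))
org=(hsv[...,0]<12)&(hsv[...,1]>150)&(z>.04)
print('bar',blob(P,org,(.446,-.085),.1))
print('brush',blob(P,(z>.022),(.637,.134),.085))
print('pumice',blob(P,(z>.02),(.63,.237),.06))
print('mirror',blob(P,(z>.006),(.474,.235),.085))
k=(z>.006)&(np.hypot(P[...,0]-.474,P[...,1]-.235)<.085); disc=k&(hsv[...,2]>110); han=k&(hsv[...,2]<70)
print('disc',blob(P,disc,(.474,.235),.085),'handle',blob(P,han,(.474,.235),.085))
yel=(abs(hsv[...,0].astype(int)-25)<8)&(hsv[...,1]>120)&(z>.02)
print('pedal',blob(P,yel,(.457,.34),.09))
print('pedbase',blob(P,z>.012,(.457,.36),.095))
print('pill',blob(P,z>.012,(.786,.067),.09))
print(P[227,145:180:3].round(3).tolist())
c=p[110:290,110:310]; cv2.imwrite('pics/crop0.png',cv2.resize(c,None,fx=3.3,fy=3.3,interpolation=cv2.INTER_CUBIC))
E
```

```text
table z 0.000586995796601042
lid (array([ 0.5298, -0.1822]), 271, 164, np.float64(0.741), 0.0723, 3857)
bar (array([ 0.4589, -0.1059]), 110, 54, np.float64(0.742), 0.0743, 72)
brush (array([0.6457, 0.1649]), 128, 105, np.float64(-0.299), 0.0333, 438)
pumice (array([0.6254, 0.2362]), 92, 40, np.float64(-0.145), 0.0319, 284)
mirror (array([0.4701, 0.2438]), 150, 143, np.float64(-1.307), 0.0114, 530)
disc (array([0.4693, 0.2356]), 153, 138, np.float64(-0.972), 0.0122, 258) handle (array([0.4456, 0.2759]), 93, 65, np.float64(1.386), 0.0098, 161)
pedal (array([0.4624, 0.3624]), 107, 67, np.float64(1.244), 0.0464, 552)
pedbase (array([0.4608, 0.3562]), 131, 75, np.float64(1.261), 0.0446, 632)
pill (array([0.7853, 0.0633]), 119, 57, np.float64(1.49), 0.0217, 525)
[[0.464, 0.405, 0.027], [0.463, 0.392, 0.037], [0.462, 0.379, 0.045], [0.462, 0.37, 0.043], [0.462, 0.359, 0.045], [0.461, 0.347, 0.053], [0.46, 0.336, 0.057], [0.46, 0.326, 0.056], [0.459, 0.314, 0.063], [0.464, 0.318, 0.009], [0.464, 0.309, 0.006], [0.464, 0.298, 0.009]]
```

View pics/crop0.png

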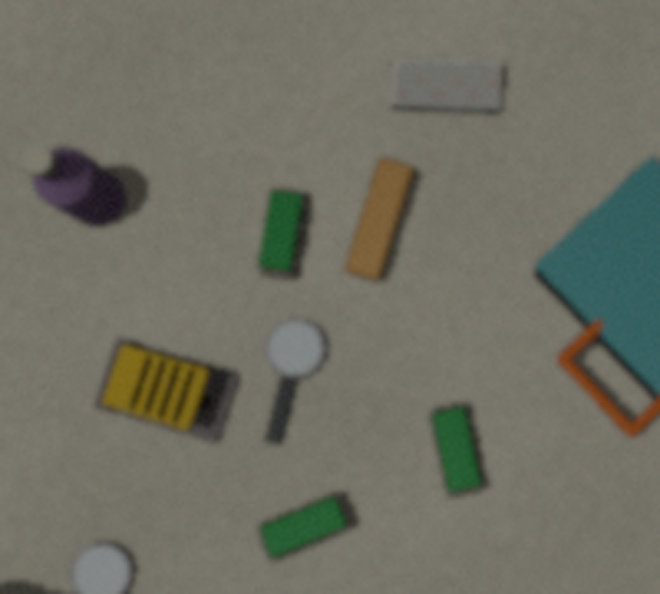

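The crop confirms the choice: pumice at crop (283,232), the upright mirror at (297,348) with its handle toward the bottom, and the brush at (381,218). Now I'll open the lid by its bar.

```bash
cat >> h.py <<'E'
BC=np.array([.53,-.183]); BY=.741-np.pi/2   # box centre, yaw of box x
bx=np.array([np.cos(BY),np.sin(BY),0]); by=np.array([-bx[1],bx[0],0])
def box(x,y,z): return np.array([*BC,0])+x*bx+y*by+np.array([0,0,z])
def down(psi): c,s=np.cos(psi),np.sin(psi); return np.array([[c,s,0],[s,-c,0],[0,0,-1.]])
def bar(th): return box(.085-.215*np.cos(th),0,.065+.215*np.sin(th)+.004*np.cos(th))
def best(pos,psi):
    """tool-down orientation with x along +-psi, whichever leaves joint 7 most room"""
    o=[]
    for a in(psi,psi+np.pi):
        q=solver.inverse_kinematics(pos,down(a))
        if q is not None:o.append((max(abs(np.array(q)-env.sense()['joint_positions'])[6],abs(q[6])),a))
    print('ik',np.round(o,2).tolist()); return down(min(o)[1])
def st(m=''):
    s=env.sense();print(m,'t%.1f'%s['t'],'p',np.round(s['ee_pos'],3),'w%.4f'%s['gripper_width'],'g%.1f'%s['grasp_force'],'F',np.round(s['wrist_force'],1));return s
E
python3 - <<'E'
from h import *
env.movel([.2,.55,.33]); R=best(bar(0),BY+np.pi/2)
env.reach([.4,.1,.33],R)
off=-.03
b=bar(0)-[0,0,.010]
env.reach(b+off*bx+[0,0,.09],R); st('above')
env.movel(b+off*bx,rate=.08); st('down')
effector.grasp(3); st('g3')
env.movel(b,rate=.04); env.pause(.3); st('moved')
effector.grasp(40); st('g40')
snap('side','bar.png')
E
```

```text
ik [[0.57, 0.74], [2.79, 3.88]]
above t5.0 p [ 0.423 -0.064  0.149] w0.0917 g0.0 F [0.1 0.8 0.1]
down t6.2 p [ 0.422 -0.065  0.059] w0.0918 g0.0 F [ 0.4 -0.  -0.3]
g3 t6.8 p [ 0.424 -0.067  0.06 ] w0.0703 g3.0 F [ 3.4 -5.2 -0.3]
moved t8.0 p [ 0.444 -0.089  0.059] w0.0118 g3.0 F [ 4.2 -4.7 -1.2]
g40 t8.2 p [ 0.444 -0.089  0.059] w0.0104 g40.0 F [ 4.1 -4.9 -1.9]
```

The bar is gripped: the width reads about 12 mm, which matches the bar. I'll follow the arc.

```bash
python3 - <<'E'
from h import *
mx=0
for th in np.linspace(.1,1.67,17):
    env.movel(bar(th)-[0,0,.010],rate=.12); s=env.sense(); f=np.linalg.norm(s['wrist_force']); mx=max(mx,f)
    if f>60 or s['gripper_width']<.007: st('ABORT th%.2f'%th); break
st('top'); print(mx)
effector.release(); env.pause(.3); st('rel')
env.movel(bar(1.67)+[0,0,.09],rate=.15)
env.reach([.42,.03,.36],env.sense()['tcp_rot']); env.pause(.5)
p,d=snap('top','open.png'); np.save('open.npy',cloud('top',d)); snap('side','open_s.png'); st()
for c in('top','side'):
  for n in('brush','mirror','pumice','lid_bar','rinse_box'): print(c,n,[(np.round(r['at'],3).tolist(),round(r['score'],2)) for r in tip_of(c,n)])
E
```

```text
top t13.8 p [ 0.602 -0.262  0.27 ] w0.0107 g40.0 F [-1.2 -0.3  6. ]
39.016904854798696
rel t15.3 p [ 0.602 -0.261  0.269] w0.0923 g0.0 F [0.7 0.6 0. ]
 t18.1 p [0.42 0.03 0.36] w0.0917 g0.0 F [-0.6 -0.1  0.4]
top brush [([0.64, 0.135, -0.0], 0.6)]
top mirror [([0.245, 0.402, -0.002], 0.82), ([0.471, 0.234, -0.0], 0.81)]
top pumice [([0.318, 0.212, 0.001], 0.66), ([0.628, 0.238, 0.001], 0.65)]
top lid_bar [([0.616, -0.271, 0.276], 0.86), ([0.458, 0.339, 0.054], 0.65)]
top rinse_box [([0.531, -0.182, 0.002], 0.69), ([0.63, 0.238, 0.003], 0.48), ([0.455, 0.341, 0.053], 0.39)]
side brush [([0.641, 0.132, -0.001], 0.8)]
side mirror [([0.243, 0.404, 0.001], 0.76), ([0.468, 0.235, -0.001], 0.69)]
side pumice [([0.626, 0.24, -0.003], 0.83), ([0.32, 0.215, 0.0], 0.72), ([0.392, 0.059, 0.003], 0.66)]
side lid_bar [([0.614, -0.274, 0.27], 0.87)]
side rinse_box [([0.533, -0.178, 0.0], 0.96)]
```

View pics/open.png

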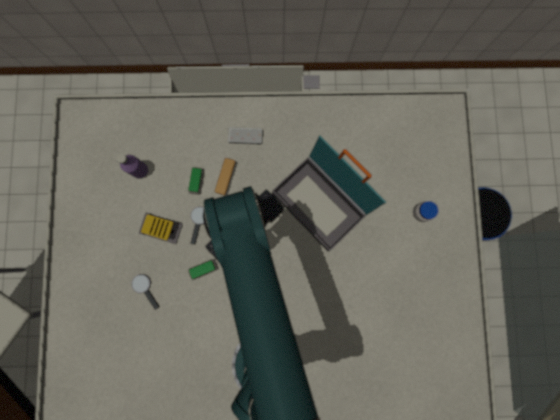

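The lid stands open on its stop: the bar is at px (355,163), 0.123 m along box x, and the items haven't moved. Now exact poses from connected blobs.

```bash
cat >> h.py <<'E'
def item(P,zmin,seed):
    """connected raised blob at seed (world xy) -> minAreaRect"""
    m=(P[...,2]>zmin)&(P[...,2]<.06)
    n,l=cv2.connectedComponents(m.astype(np.uint8),connectivity=4)
    dd=np.hypot(P[...,0]-seed[0],P[...,1]-seed[1])+(~m)*9
    return l==l.flat[dd.argmin()]
E
python3 - <<'E'
from h import *
P0=np.load('top0.npy');P1=np.load('open.npy'); hsv=cv2.cvtColor(cv2.imread('pics/top0.png'),cv2.COLOR_BGR2HSV)
for n,zm,s in(('brush',.02,(.64,.134)),('pumice',.02,(.628,.238)),('mirror',.006,(.47,.235))):
    print(n,blob(P0,item(P0,zm,s),s,.2),blob(P1,item(P1,zm,s),s,.2))
m=item(P0,.006,(.47,.235)); q=P0[m]; v=hsv[...,2][m]; print(len(q))
h=q[v<75]; d=q[v>110]; print('handle',h.mean(0).round(4),len(h),'disc',d.mean(0).round(4),len(d))
a=d.mean(0)-h.mean(0); print('yaw',np.arctan2(a[1],a[0]),'dist',np.hypot(*a[:2]))
E
```

```text
brush (array([0.6363, 0.1343]), 128, 41, np.float64(-0.299), 0.0333, 426) (array([0.6371, 0.1343]), 129, 41, np.float64(-0.299), 0.0333, 424)
pumice (array([0.6255, 0.2368]), 92, 39, np.float64(-0.145), 0.0319, 283) (array([0.6253, 0.2369]), 92, 37, np.float64(-0.169), 0.0319, 275)
mirror (array([0.4677, 0.224 ]), 129, 61, np.float64(-0.019), 0.0119, 370) (array([0.468 , 0.2328]), 129, 43, np.float64(-0.014), 0.0121, 300)
370
handle [0.4396 0.2383 0.0114] 89 disc [0.5043 0.2267 0.0124] 217
yaw -0.17756029387516856 dist 0.06573460734250065
```

The mirror's pedal-side finger would hit the pedal base, because that edge lies only about 50 mm from the handle. I'll grip it 22 mm off-centre on the side away from the pedal; closing slides the mirror in and squares its handle to the pads.

```bash
cat >> h.py <<'E'
def pick(pos,yaw,z,off=0,N=30):
    c=np.array([-np.sin(yaw),np.cos(yaw),0])*off; p=np.array([pos[0],pos[1],z])
    R=best(p+c,yaw); env.reach(p+c+[0,0,.12],R); env.movel(p+c,rate=.1); st('at')
    effector.grasp(N); st('grip'); env.movel(p+c+[0,0,.22],rate=.15); s=st('lifted'); return R,s
E
python3 - <<'E'
from h import *
yaw=-.178; o=np.array([.4699,.2329]); g=o-.008*np.array([np.cos(yaw),np.sin(yaw)])
R,s=pick(g,yaw,.004,-.022,30)
snap('side','mir.png'); p,d=snap('top','mir_t.png')
E
```

```text
ik [[1.76, -0.18], [2.45, 2.96]]
at t21.1 p [0.459 0.213 0.005] w0.0917 g0.0 F [-0.1 -0.9  0.1]
grip t22.2 p [0.458 0.213 0.004] w0.0177 g28.9 F [1.  0.7 1. ]
lifted t23.8 p [0.458 0.212 0.223] w0.0179 g28.9 F [-0.6 -0.3 -1. ]
```

```bash
python3 -c "
import cv2
a=cv2.imread('pics/mir.png')[60:300,120:400];cv2.imwrite('pics/mirc.png',cv2.resize(a,None,fx=2.3,fy=2.3))"
```

```text
(no output)
```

View pics/mirc.png

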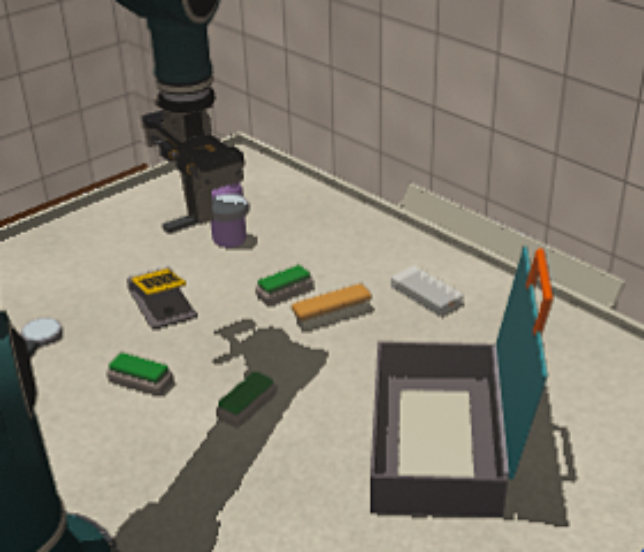

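The mirror is held level by its handle, with the disc at crop (230,205). The lid is open at (520,350) and the box is empty. Placing it.

```bash
cat >> h.py <<'E'
def place(x,y,z):
    up=box(x,y,.25); s=env.sense(); o=[]
    for a in(BY,BY+np.pi):
        q=solver.inverse_kinematics(box(x,y,z),down(a))
        if q is not None:o.append((abs(q[6]-s['joint_positions'][6]),a))
    a=min(o)[1]; x=x if a==BY else -x; print('place yaw',a-BY)
    env.movel([*s['ee_pos'][:2],.25],rate=.2)
    env.reach(box(x,y,.25),down(a)); s=st('over')
    if s['gripper_width']<.008: print('LOST'); return False
    env.movel(box(x,y,z),rate=.12); st('in'); effector.release(); env.movel(box(x,y,.25),rate=.2); return True
def look(fn):
    env.reach([.40,.02,.40],env.sense()['tcp_rot']); p,d=snap('top',fn+'.png'); np.save(fn+'.npy',cloud('top',d)); snap('side',fn+'_s.png')
E
python3 - <<'E'
from h import *
place(-.008,0,.012); look('m1')
P=np.load('m1.npy')
for n,zm,s in(('brush',.02,(.64,.134)),('pumice',.02,(.628,.238))): print(n,blob(P,item(P,zm,s),s,.2))
for n in('brush','mirror','pumice'): print(n,[(np.round(r['at'],3).tolist(),round(r['score'],2)) for r in tip_of('side',n)])
E
```

```text
place yaw 0.0
over t25.6 p [ 0.525 -0.175  0.25 ] w0.0176 g28.9 F [ 0.4 -0.1 -1.9]
in t27.8 p [ 0.525 -0.177  0.012] w0.0175 g28.9 F [ 0.   0.  -1.1]
brush (array([0.6371, 0.1342]), 130, 41, np.float64(-0.298), 0.0333, 425)
pumice (array([0.6263, 0.2359]), 91, 39, np.float64(-0.114), 0.0317, 276)
brush [([0.638, 0.131, 0.002], 0.71)]
mirror [([0.535, -0.183, 0.001], 0.64), ([0.243, 0.406, 0.003], 0.43)]
pumice [([0.622, 0.244, -0.007], 0.8), ([0.318, 0.215, 0.0], 0.71), ([0.393, 0.056, 0.002], 0.57)]
```

The mirror is in the box. Next the brush, then the pumice.

```bash
python3 - <<'E'
from h import *
R,s=pick((.637,.134),-.299,.008,0,35)
if s['gripper_width']>.03 and place(0,.064,.026):
    look('b1'); P=np.load('b1.npy'); s=(.627,.237)
    print('pumice',blob(P,item(P,.02,s),s,.2))
    for n in('brush','mirror','pumice'): print(n,[(np.round(r['at'],3).tolist(),round(r['score'],2)) for r in tip_of('side',n)])
E
```

```text
ik [[1.84, -0.3], [2.8, 2.84]]
at t34.3 p [0.638 0.134 0.009] w0.0923 g0.0 F [ 0.3 -0.3  0.5]
grip t35.2 p [0.637 0.134 0.008] w0.0397 g35.0 F [ 0.1  0.4 -0. ]
lifted t36.8 p [0.636 0.134 0.227] w0.0397 g35.0 F [ 0.8  0.2 -1.7]
place yaw 0.0
over t38.1 p [ 0.578 -0.137  0.25 ] w0.0394 g35.0 F [-0.7  0.8 -1.5]
in t40.1 p [ 0.578 -0.14   0.027] w0.0395 g35.0 F [ 0.2 -0.4 -0.8]
pumice (array([0.6329, 0.2631]), 92, 38, np.float64(-0.158), 0.032, 280)
brush []
mirror [([0.532, -0.186, 0.005], 0.77), ([0.246, 0.404, 0.004], 0.52)]
pumice [([0.634, 0.269, -0.005], 0.85), ([0.395, 0.057, 0.002], 0.74)]
```

The pumice was knocked to (0.633, 0.263), so I'll check the scene before picking it.

```bash
python3 -c "
import cv2
a=cv2.imread('pics/b1_s.png')[140:300,160:380];cv2.imwrite('pics/b1c.png',cv2.resize(a,None,fx=3.2,fy=3.2))"
```

```text
(no output)
```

View pics/b1c.png

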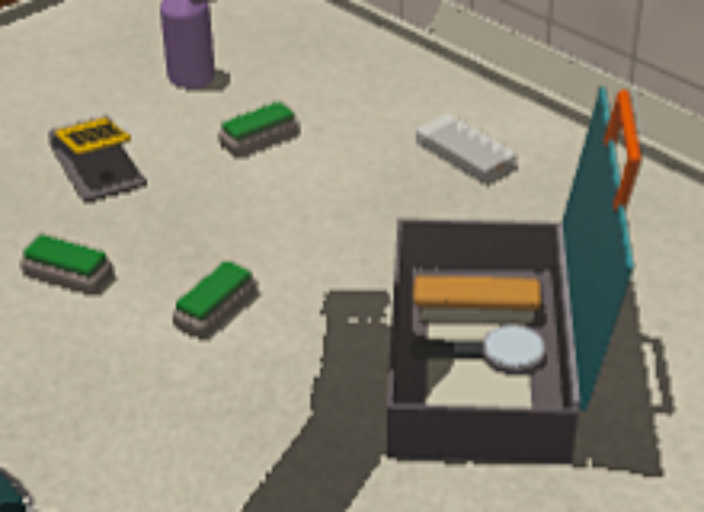

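Brush (478,292) and mirror (510,347) lie side by side in the box. The pumice at (260,130) is clear of the bottle.

```bash
python3 - <<'E'
from h import *
p,d=snap('top'); P=cloud('top',d); c,a,b,y,z,n=blob(P,item(P,.02,(.633,.263)),(.633,.263),.2); print(c,a,b,y)
R,s=pick(c,y,.008,0,35)
if s['gripper_width']>.03 and place(0,-.064,.026):
    look('p1')
    for n in('brush','mirror','pumice','lid_bar'): print(n,[(np.round(r['at'],3).tolist(),round(r['score'],2)) for r in tip_of('side',n)])
E
python3 -c "
import cv2
a=cv2.imread('pics/p1_s.png')[140:300,160:380];cv2.imwrite('pics/p1c.png',cv2.resize(a,None,fx=3.2,fy=3.2))"
```

```text
[0.6338 0.2639] 93 40 -0.204
ik [[1.88, -0.2], [2.84, 2.94]]
at t46.6 p [0.634 0.264 0.009] w0.0922 g0.0 F [ 0.2 -0.5  0.4]
grip t47.4 p [0.634 0.264 0.008] w0.0418 g34.7 F [ 0.1  0.6 -0.1]
lifted t49.1 p [0.633 0.264 0.227] w0.0419 g34.7 F [ 0.5  0.2 -0.9]
place yaw 0.0
over t51.2 p [ 0.484 -0.225  0.25 ] w0.0419 g34.7 F [ 0.9  0.3 -0.7]
in t53.2 p [ 0.483 -0.226  0.027] w0.0417 g34.7 F [-0.2 -0.7 -0.1]
brush [([0.579, -0.142, 0.004], 0.62), ([0.534, -0.181, 0.001], 0.3)]
mirror [([0.245, 0.404, 0.003], 0.56), ([0.532, -0.183, 0.004], 0.53)]
pumice [([0.319, 0.214, 0.002], 0.87), ([0.399, 0.055, 0.001], 0.86), ([0.48, -0.227, 0.001], 0.8)]
lid_bar [([0.612, -0.276, 0.272], 0.77)]
```

View pics/p1c.png

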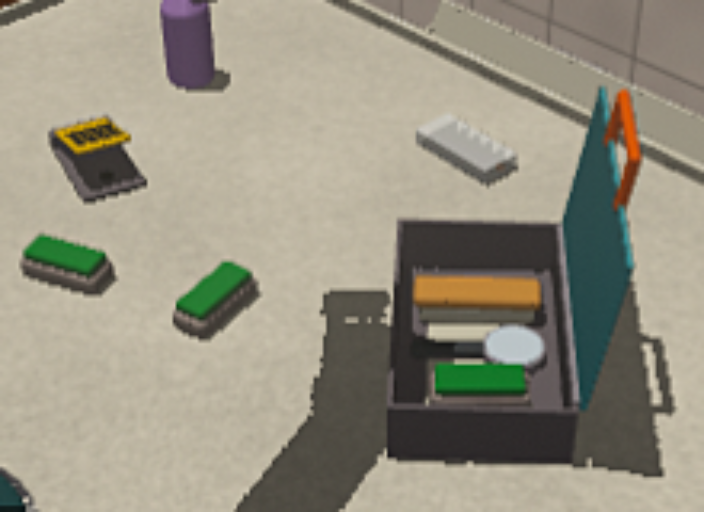

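All three lie in the box: brush (478,292), mirror (510,347) and pumice (480,380). Now I'll swing the lid shut.

```bash
python3 - <<'E'
from h import *
R=down(BY+np.pi/2); b=bar(1.72)-[0,0,.010]
env.reach(b+[0,0,.10],R); env.movel(b,rate=.1); st('at'); effector.grasp(40); s=st('grip')
if .007<s['gripper_width']<.016:
    mx=0
    for th in np.linspace(1.62,.4,14):
        env.movel(bar(th)-[0,0,.010],rate=.12); s=env.sense(); mx=max(mx,np.linalg.norm(s['wrist_force']))
        if mx>70 or s['gripper_width']<.007: st('ABORT %.2f'%th); break
    print(mx); st('low'); effector.release(); env.pause(.6); st('rel')
    env.movel(bar(.4)+[0,0,.15],rate=.15)
    env.reach([.42,.12,.3],env.sense()['tcp_rot'])
    snap('side','shut.png'); print([(np.round(r['at'],3).tolist(),round(r['score'],2)) for r in tip_of('side','lid_bar')])
    p,d=snap('top'); P=cloud('top',d); m=(np.hypot(P[...,0]-.53,P[...,1]+.183)<.06); print('lid z',np.percentile(P[m][:,2],[2,50,98]))
    print([(np.round(r['at'],3).tolist(),round(r['score'],2)) for r in tip_of('top','lid_bar')+tip_of('side','pedal_toe')])
E
```

```text
at t60.1 p [ 0.609 -0.27   0.268] w0.0920 g0.0 F [ 0.6  0.1 -0.6]
grip t61.3 p [ 0.609 -0.269  0.267] w0.0110 g40.0 F [1.5 0.  0.4]
14.431051017089334
low t65.8 p [ 0.455 -0.101  0.143] w0.0105 g40.0 F [ 4.2 -5.2 -2.5]
rel t67.6 p [ 0.454 -0.1    0.142] w0.0920 g0.0 F [ 0.2  0.  -0.9]
[([0.446, -0.088, 0.068], 0.91)]
lid z [0.06712326 0.07219599 0.07761187]
[([0.444, -0.088, 0.07], 0.58), ([0.455, 0.338, 0.057], 0.63)]
```

View pics/shut.png

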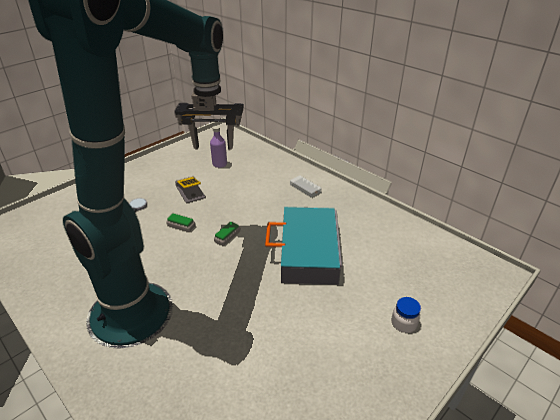

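The lid is shut: its top is level at 72 mm and the bar is at 69 mm, px (270,234). Now the pedal at (190,183), with closed fingers.

```bash
python3 - <<'E'
from h import *
effector.grasp(10); t=np.array([.455,.337,0]); R=best(t+[0,0,.05],1.25)
env.reach(t+[0,0,.12],R); env.movel(t+[0,0,.068],rate=.08); f0=st('over')['wrist_force'][2]
z=.06
while z>.018:
    env.movel(t+[0,0,z],rate=.03); s=env.sense(); f=s['wrist_force'][2]-f0; print('%.3f %.3f F%.1f'%(z,s['ee_pos'][2],f))
    if f>28: break
    z-=.003
snap('side','press.png'); env.pause(2.2); st('held')
print([(np.round(r['at'],3).tolist(),round(r['score'],2)) for r in tip_of('side','pedal_toe')])
E
python3 -c "
import cv2
a=cv2.imread('pics/press.png')[100:260,120:340];cv2.imwrite('pics/pressc.png',cv2.resize(a,None,fx=3.2,fy=3.2))"
```

```text
ik [[0.83, 1.25], [2.6, 4.39]]
over t73.2 p [0.455 0.337 0.068] w0.0003 g0.0 F [-0.1 -0.4 -0.3]
0.060 0.060 F-0.5
0.057 0.057 F5.0
0.054 0.055 F7.2
0.051 0.052 F8.3
0.048 0.049 F8.1
0.045 0.046 F9.5
0.042 0.043 F10.3
0.039 0.040 F9.8
0.036 0.037 F11.2
0.033 0.034 F10.7
0.030 0.032 F19.6
0.027 0.031 F42.3
held t78.6 p [0.456 0.335 0.031] w0.0005 g20.5 F [-12.3  -9.5  40.8]
[([0.454, 0.331, 0.033], 0.46)]
```

View pics/pressc.png

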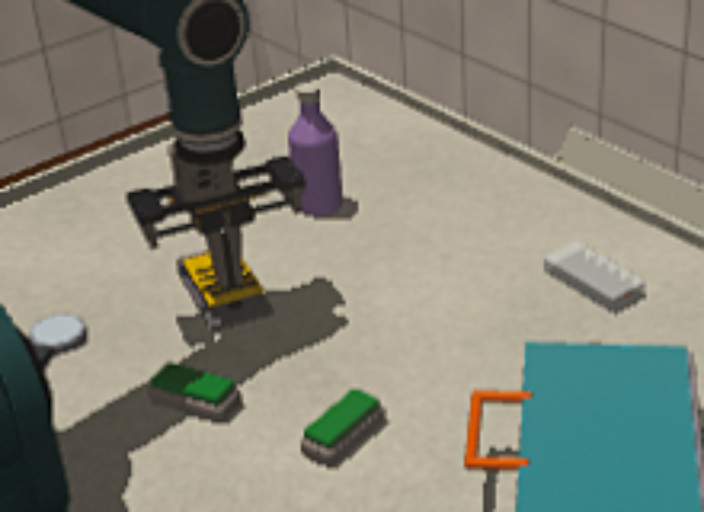

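The pedal is held at its stop at (220,285): the force jumped to 42 N with the tip at 31 mm, held for over 2 s. The lid is still shut. Next I'll release the pedal and reopen the lid.

```bash
python3 - <<'E'
from h import *
t=np.array([.455,.337,0]); env.movel(t+[0,0,.07],rate=.04); env.movel(t+[0,0,.3],rate=.2); effector.release()
snap('side'); print('toe',[(np.round(r['at'],3).tolist(),round(r['score'],2)) for r in tip_of('side','pedal_toe')])
R=down(BY+np.pi/2); b=bar(0)-[0,0,.010]
env.reach(b-.03*bx+[0,0,.2],R); env.movel(b-.03*bx,rate=.1); effector.grasp(3); st('g3')
env.movel(b,rate=.04); env.pause(.3); effector.grasp(40); s=st('g40')
if .007<s['gripper_width']<.016:
    for th in np.linspace(.1,1.67,17):
        env.movel(bar(th)-[0,0,.010],rate=.12); s=env.sense()
        if np.linalg.norm(s['wrist_force'])>60 or s['gripper_width']<.007: st('ABORT th%.2f'%th); break
    else:
        st('top'); effector.release(); env.pause(.3); env.movel(bar(1.67)+[0,0,.09],rate=.15)
        env.reach([.42,.03,.36],env.sense()['tcp_rot']); env.pause(.5); snap('side','end.png'); st('end')
        for n in('lid_bar','pedal_toe','brush','mirror','pumice'): print(n,[(np.round(r['at'],3).tolist(),round(r['score'],2)) for r in tip_of('side',n)])
E
```

```text
toe [([0.457, 0.334, 0.057], 0.59)]
g3 t86.9 p [ 0.424 -0.067  0.06 ] w0.0704 g3.0 F [ 3.2 -4.7 -2. ]
g40 t88.3 p [ 0.444 -0.089  0.059] w0.0104 g40.0 F [ 4.1 -5.8 -1.3]
top t93.8 p [ 0.602 -0.262  0.269] w0.0107 g40.0 F [-0.7 -0.2  6.7]
end t98.0 p [0.42 0.03 0.36] w0.0921 g0.0 F [ 0.5  0.  -0.3]
lid_bar [([0.614, -0.274, 0.273], 0.67)]
pedal_toe [([0.455, 0.339, 0.056], 0.65), ([0.785, 0.068, 0.001], 0.43)]
brush [([0.58, -0.146, 0.005], 0.6)]
mirror [([0.534, -0.182, 0.008], 0.69), ([0.246, 0.407, 0.001], 0.68)]
pumice [([0.394, 0.057, 0.001], 0.93), ([0.481, -0.228, 0.002], 0.73), ([0.318, 0.214, -0.002], 0.6)]
```

View pics/end.png

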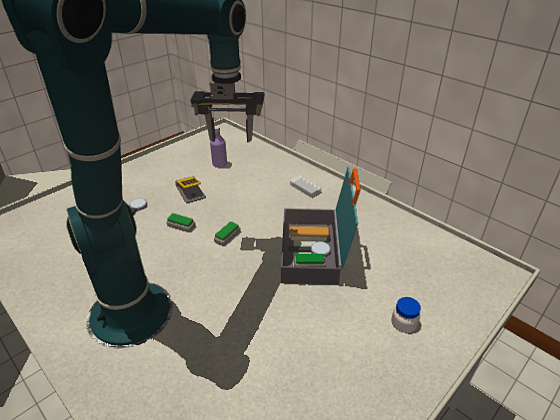

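The lid is open on its stop at (350,215), the pedal is up at (190,183), and all three things lie in the box around (312,247). Handing in.

```bash
python3 -c "
from h import *
print(workorder.finish_job())"
```

```text
the job is handed in; nothing more can be done
None
```

I've handed the job in, but it returned no verdict: the brush, mirror and pumice (no scoop was out) were rinsed and lie in the box, the lid is open on its stop, the pedal is up, and the bottle, pill box and jar were left alone.

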